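Mount the embroidered plaque in the display frame

TASK

Draw the navy embroidered plaque out of the white holder by its bare wooden end, lay it down and take it again by its other half, then tilt it to hook the bare end under the brass lip of the wooden display frame and lower the other end gently, without letting it drop, until it lies flat in the frame behind the sill. Let go of it there, face up, and leave the thread spools and gold stars where they are.

Things in the scene. Friction and masses are not known exactly. Their poses are not given: they have to be found in the camera images.
- plaque_center (a point): centre (half-way up) of the embroidered plaque, a rigid board 150 mm long (its x), 58 mm wide (y), 10 mm thick (z, up), about 120 g, centre of mass here. Top navy with a flat red, green and gold flower and a blank gold plate near the +x end; the last 16 mm at the -x end are bare pale wood. It starts face up in the holder, about 60 mm of the bare end sticking out of the mouth
- plaque: the same plaque; this origin is the centre of its underside (5 mm below plaque_center), same axes
- plaque_bare_end (a point): middle of the bare end face of the plaque, 75 mm from plaque_center along the plaque's -x, half-way up its thickness
- holder_mouth (a point): white stock holder: middle of its mouth, at its slot's floor, 6 mm above the table. Fixed, 100 mm deep, 84 wide, 31 tall; slot 68 mm wide, 20 high, 95 deep, roofed, closed at the back. x points into the slot, y across, z up. The plaque is drawn out along -x, where the table is clear for laying it down
- pocket (a point): wooden display frame, fixed, on a base board 200 x 116 x 5 mm: centre of its pocket's floor, 19 mm above the table; x along the pocket, z up. The pocket is 158 mm long: end wall with the lip at x = -79 mm, sill at +79 mm, 11 mm high above the floor and 10 thick. For x over -4 mm the sides are open; the floor is a block 42 mm wide, so fingers have room beside it down to the base board
- lip_edge (a point): middle of the lower front edge of the brass lip: x = -63 mm, 19 mm above the pocket floor; same axes as pocket. The lip overhangs the pocket by 16 mm, is 5 mm thick and 90 mm wide. From the end wall to x = -4 mm side cheeks 66 mm apart, as high as the lip's underside, wall the pocket: no fingers fit beside the plaque there
- spool_red: bystander, leave alone: red thread spool standing upright, 36 mm across, 50 mm tall; origin at the centre of its underside
- spool_gold: bystander, leave alone: gold thread spool standing upright, 43 mm across, 59 mm tall; origin at the centre of its underside
- spool_cream: bystander, leave alone: cream thread spool standing upright, 36 mm across, 50 mm tall; origin at the centre of its underside
- star_a: bystander, leave alone: padded gold star lying flat, 64 mm across, 15 mm tall; origin at the centre of its underside
- star_b: bystander, leave alone: padded gold star lying flat, 52 mm across, 14 mm tall; origin at the centre of its underside
Not all that is in view belongs to the job. Of the things like the plaque, leave any that is black; of the rest the smaller one is meant. What is shaped like the part that bears holder_mouth but pink is not meant.

How it is judged:
By the outcome, as a careful person would: the job done as asked, in the order asked, and still so for the second after the job is handed in, with the robot touching nothing.
It also fails if it takes over 48 s, if anything falls off the work surface, if the arm or the gripper's body presses on something with over 40 N, if the wrist force passes 120 N, or if a joint passes its speed limit or range.

ROBOT

A 6-joint arm with a two-finger parallel gripper is mounted at the origin on the work surface. World frame = base frame: x ahead of the robot, y to its left, z up, the work surface at z = 0. Lengths are in m, angles in rad, forces in N, time in s.
With the tool pointing down it reaches from about 0.4 to 0.925 m from the base axis. Payload 3.4 kg.
Tool frame: the origin (TCP) lies midway between the tips of the shut fingers; the grasp point (between the pads) lies 19 mm behind it; z points along the fingers, y is the direction in which the jaws open and shut (so a half turn about z gives the same grasp; the last joint's range is limited). The gripper opens to 85 mm and grips with 20 to 120 N. Pads are 22 mm wide; open, the fingers measure 114 mm over their backs; the gripper's body (76 mm by 85 mm) begins 54 mm behind the grasp point. The pads swing forward as they close: fully open they stand 13 mm farther back than shut.
Start: joints at [-1.272, 0.307, 1.506, -0, 1.328, -0.073], TCP at [0.209, -0.536, 0.231] pointing down, gripper open.
Joint ranges: [-3.12, 3.12], [-1.05, 2.28], [0.14, 2.33], [-1.42, 4.57], [0.1, 2.73], [-2.68, 2.68]. Speed limits (rad/s): [2.57, 2.57, 3.14, 3.14, 3.14, 3.14].

INTERFACE

Orientations are given as a rotation vector (axis times angle).
In Python, from station import r, effector, solver, capture, workorder gives the robot as it stands. Calls block until the motion is done:
- r.move_pose(position, orientation): joint-space move of the TCP to a pose.
- r.servo_line(position, ori=None, velocity=0.15): straight line of the TCP; ori=None keeps the orientation; velocity is the mean speed in m/s.
- r.movej(angles): joint-space move.
- effector.command_gripper(opening, f_grip=None): opening from 0.0 (shut) to 1.0 (fully open); f_grip is the grip in N (None keeps the last); returns when the fingers have stopped.
- r.wait(seconds).
- solver.ik(position, orientation): joint angles nearest the present ones, or None.
- r.state(): the state.
- capture(name): name is "side" or "top" or "wrist"; returns a dict with "frame" (420x560x3 uint8, red, green, blue), "depth" (420x560 float32, m along the optical axis (not along the pixel's ray), 0 where there is no reading), "intrinsics" (3x3 intrinsics, pixels), "extrinsics" (4x4, takes a point from camera to world coordinates); the wrist camera has in their place "mount" (4x4, takes a point from camera to tool coordinates, whose origin is the TCP and whose axes are the flange's). Camera axes: x right, y down, z forward; pixel columns grow to the right and rows downward; lengths in m; the calibration is good to about 2 mm. A picture is of the moment at which its call begins: read the wrist's pose just before it.
A pose or a line that the arm cannot do raises r.IKError and nothing moves.
- workorder.hand_in(): hands the job in, once; it reports no verdict.
The state is a dict: "t": time; "joints": joint angles; "joint_velocities": joint speeds; "effort": joint torques, N m; "position": TCP position; "orientation": TCP orientation; "contact_force": force on the tool from outside, world axes, zero at the start; "wrist_torque": the same for the moment, N m; "grip_width": opening from 0.0 (shut) to 1.0 (fully open).
Only numpy, scipy, OpenCV 4.12 (cv2) and the standard library are available. Lean on these libraries where they do the work, as an engineer would, in place of code of your own. Each camera call takes 0.05 s, during which the arm holds its last target.

## Working session

There is one attempt and no reset: what is moved stays moved. The work goes in short steps, each a Python script; the robot and the scene stay as the last script left them, time stands still between calls to the robot, and variables do not carry over. Pictures are saved under pics/ and viewed, and the job is handed in when it is done.

```bash
ls; mkdir -p pics; python3 - <<'E'
from station import r, effector, solver, capture, workorder
import cv2, numpy as np, pickle
s=r.state(); print({k:np.round(v,3) for k,v in s.items()})
for n in ["top","side","wrist"]:
    c=capture(n); cv2.imwrite(f"pics/{n}0.png",c["frame"][:,:,::-1]); pickle.dump(c,open(f"{n}0.pkl","wb"))
    print(n,c["intrinsics"],np.round(c.get("extrinsics",c.get("mount")),3))
E
```

```text
pics
{'t': np.float64(0.0), 'joints': array([-1.271,  0.308,  1.508,  0.   ,  1.328, -0.074]), 'joint_velocities': array([ 0.001, -0.001, -0.002, -0.001,  0.002,  0.001]), 'effort': array([-2.0000e-03, -4.5756e+01, -2.5192e+01, -0.0000e+00,  1.3000e-02,
        0.0000e+00]), 'position': array([ 0.209, -0.535,  0.23 ]), 'orientation': array([-3.085, -0.582,  0.   ]), 'contact_force': array([-0.132,  0.058,  0.763]), 'wrist_torque': array([0.008, 0.054, 0.017]), 'grip_width': np.float64(0.998)}
top [[395.00591061   0.         279.07431525]
 [  0.         395.00591061 210.87886839]
 [  0.           0.           1.        ]] [[ 0.033 -0.976  0.214  0.295]
 [-0.999 -0.031  0.012 -0.003]
 [-0.005 -0.215 -0.977  1.23 ]
 [ 0.     0.     0.     1.   ]]
side [[468.8891808    0.         284.36031905]
 [  0.         468.8891808  209.59085909]
 [  0.           0.           1.        ]] [[ 0.985 -0.128  0.118  0.396]
 [-0.174 -0.731  0.66  -0.894]
 [ 0.002 -0.67  -0.742  1.072]
 [ 0.     0.     0.     1.   ]]
wrist [[291.70140867   0.         279.62239845]
 [  0.         291.70140867 207.74610626]
 [  0.           0.           1.        ]] [[-0.    -0.962 -0.272  0.069]
 [ 1.    -0.     0.     0.001]
 [-0.    -0.272  0.962 -0.143]
 [ 0.     0.     0.     1.   ]]
```

View pics/top0.png

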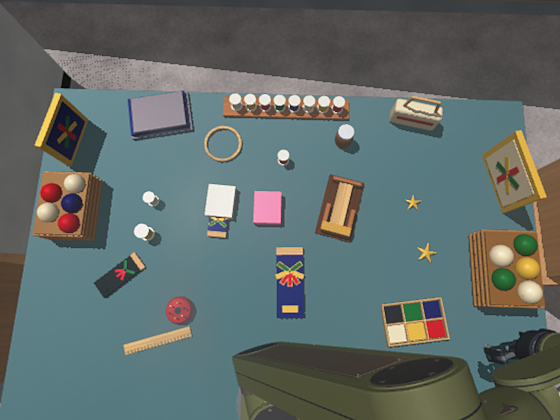

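View pics/side0.png

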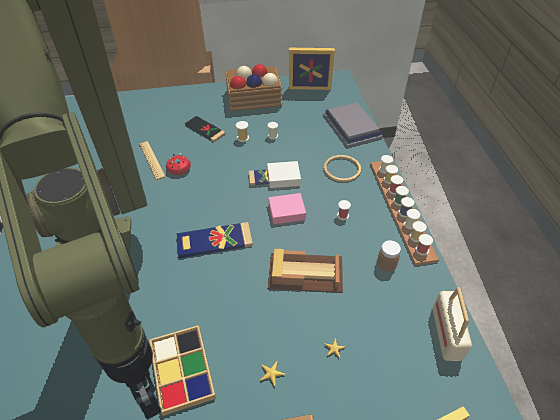

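View pics/wrist0.png

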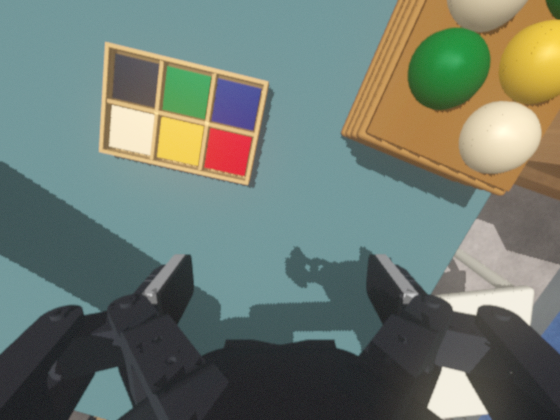

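```bash
python3 - <<'E'
import cv2,numpy as np
a=cv2.imread("pics/top0.png");b=cv2.imread("pics/side0.png")
cv2.imwrite("pics/z1.png",np.hstack([cv2.resize(a[165:255,190:370][:, :90],(400,400),interpolation=2),cv2.resize(a[165:255,300:390],(400,400),interpolation=2)]))
cv2.imwrite("pics/z2.png",np.hstack([cv2.resize(b[145:245,230:330],(400,400),interpolation=2),cv2.resize(b[225:325,255:355],(400,400),interpolation=2)]))
E
```

```text
(no output)
```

View pics/z1.png

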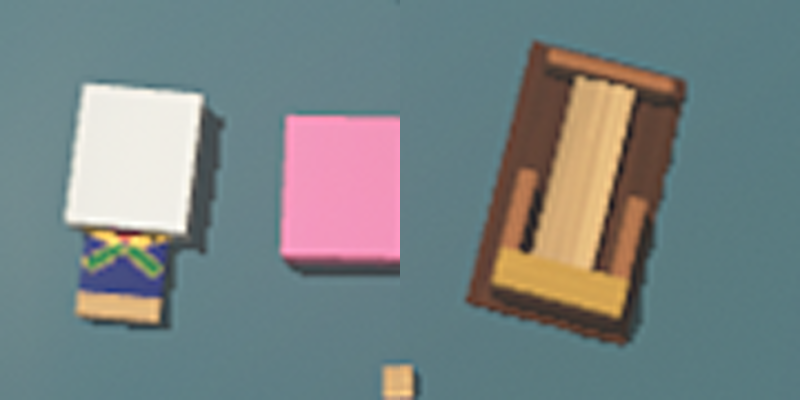

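View pics/z2.png

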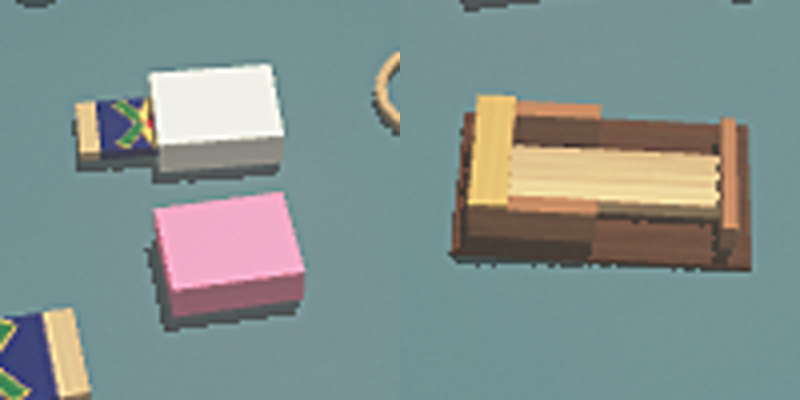

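```bash
cat > h.py <<'E'
import numpy as np, cv2, pickle
def ray(c,u,v,E=None):
    K=c["intrinsics"];E=c["extrinsics"] if E is None else E
    d=np.linalg.solve(K,np.array([u,v,1.0])); return E[:3,3],E[:3,:3]@d
def onplane(c,u,v,z,E=None):
    o,d=ray(c,u,v,E); return o+d*(z-o[2])/d[2]
def big(mask,roi):
    m=np.zeros_like(mask);x0,y0,x1,y1=roi;m[y0:y1,x0:x1]=mask[y0:y1,x0:x1]
    cs,_=cv2.findContours(m,cv2.RETR_EXTERNAL,cv2.CHAIN_APPROX_NONE)
    return max(cs,key=cv2.contourArea)
def rect(c,ct,z,E=None):
    P=np.array([onplane(c,p[0],p[1],z,E)[:2] for p in ct.reshape(-1,2).astype(float)])
    (cx,cy),(w,h),a=cv2.minAreaRect((P*1000).astype(np.float32))
    if w<h: w,h,a=h,w,a+90
    a=(a+90)%180-90
    return np.array([cx,cy,w,h,a])
def hsv(c): return cv2.cvtColor(c["frame"],cv2.COLOR_RGB2HSV)
E
python3 - <<'E'
from h import *
R={"top":dict(h=(190,170,250,225),p=(200,205,240,245),f=(310,165,370,245)),"side":dict(h=(262,155,310,192),p=(240,165,275,192),f=(262,240,350,300))}
for n in ["top","side"]:
    c=pickle.load(open(f"{n}0.pkl","rb"));H=hsv(c)
    m=cv2.inRange(H,(0,0,200),(180,40,255)); print(n,"roof",rect(c,big(m,R[n]["h"]),.031))
    m=cv2.inRange(H,(8,60,150),(22,140,255)); print("bare",rect(c,big(m,R[n]["p"]),.016))
    m=cv2.inRange(H,(110,80,40),(128,255,255)); print("navy",rect(c,big(m,R[n]["p"]),.016))
    x0,y0,x1,y1=R[n]["f"]
    m=cv2.inRange(H,(20,120,150),(30,255,255)); print("lip",rect(c,big(m,R[n]["f"]),.043))
    m=cv2.inRange(H,(85,0,0),(105,255,255)); print("board",rect(c,big(255-m,R[n]["f"]),.005))
    m=cv2.inRange(H,(14,60,170),(19,135,255)); print("floor",rect(c,big(m,R[n]["f"]),.019))
    for u,v in ([(218,230),(220,200),(328,228),(340,207)] if n=="top" else [(252,178),(283,170),(277,262),(310,270)]):
        o,d=ray(c,u,v); print((u,v),H[v,u],np.round(o+d*c["depth"][v,u],3))
E
```

```text
top roof [587.45593262 198.76023865  99.91142273  84.20389557  -3.80034637]
bare [483.1953125  205.52832031  57.38394928  16.46181297  86.59252167]
navy [505.0512085  203.30804443  57.95580673  24.02170181  86.57130432]
lip [ 501.26068115 -148.32081604    0.            0.            0.        ]
board [ 581.54821777 -180.43862915  201.19580078  117.63314819  -13.44709015]
floor [ 591.84857178 -182.60406494  136.02050781   41.57759476  -13.80084229]
(218, 230) [115 153 130] [0.495 0.2   0.014]
(220, 200) [ 24  11 240] [0.587 0.197 0.034]
(328, 228) [ 19 156 208] [ 0.507 -0.139  0.041]
(340, 207) [ 17 116 220] [ 0.295 -0.003  1.23 ]
side roof [588.28369141 199.7598877  100.36231232  85.46360779  -3.39513397]
bare [483.53610229 204.17732239  56.11920166  15.56775093  88.11064148]
navy [505.5748291  204.71466064  57.61940765  24.78109169  88.06478882]
lip [ 508.87991333 -162.31384277   86.63896179   23.70280838   76.42864227]
board [ 584.14398193 -173.27462769  201.31686401  137.63952637  -13.48855591]
floor [ 591.71923828 -168.70079041  142.26052856   17.37534142  -13.17739105]
(252, 178) [ 20  93 230] [0.485 0.195 0.019]
(283, 170) [ 30   9 240] [0.587 0.204 0.03 ]
(277, 262) [ 21 125 229] [ 0.507 -0.161  0.041]
(310, 270) [ 20  92 224] [ 0.593 -0.188  0.021]
```

```bash
cat >> h.py <<'E'
from scipy.spatial.transform import Rotation as Rot
def ori(yaw,pitch=0.,flip=False):
    """object frame yaw (deg), pitch>0: +x end raised (deg); tool y along object y, tool z = -object z"""
    O=Rot.from_euler('z',yaw,degrees=True)*Rot.from_euler('y',-pitch,degrees=True)
    T=Rot.from_matrix(np.array([[1,0,0],[0,-1,0],[0,0,-1.]]).T)
    if flip: T=T*Rot.from_euler('z',180,degrees=True)
    return (O*T)
E
python3 - <<'E'
from h import *
from station import solver
py=-13.6;pc=np.array([.5815,-.1804,.019]);u=np.array([np.cos(np.radians(py)),np.sin(np.radians(py)),0])
for f in (False,True):
    def t(n,p,o):
        q=solver.ik(list(p),list(o.as_rotvec())); print(f,n,None if q is None else np.round(q,2))
    t("look f",pc+[0,0,.25],ori(py,0,f))
    t("look p",[.50,.2,.2],ori(-3.5,0,f))
    t("grasp",[.484,.205,.004],ori(-3.5,0,f))
    t("draw",[.354,.213,.0],ori(-3.5,0,f)); t("drawup",[.354,.213,.1],ori(-3.5,0,f))
    t("regrasp",[.455,.207,.0],ori(-3.5,0,f))
    for th in (0,10,20,30,):
        t(f"ins{th}",pc+u*.035+[0,0,.02],ori(py,th,f))
        t(f"ins{th}up",pc+u*.035+[0,0,.12],ori(py,th,f))
E
```

```text
False look f [-0.37  0.33  1.38  0.    1.44  1.44]
False look p [ 0.3   0.28  1.63 -0.    1.23  1.93]
False grasp [ 0.32  0.52  1.87 -0.    0.75  1.95]
False draw [ 0.44  0.43  2.12 -0.    0.59  2.07]
False drawup [ 0.44  0.25  2.01 -0.    0.89  2.07]
False regrasp [ 0.34  0.5   1.93 -0.    0.71  1.97]
False ins0 [-0.36  0.58  1.57  0.    0.98  1.45]
False ins0up [-0.36  0.48  1.48  0.    1.19  1.45]
False ins10 [-0.38  0.52  1.73  0.04  0.72  1.41]
False ins10up [-0.38  0.4   1.63  0.03  0.94  1.42]
False ins20 [-0.39  0.49  1.88  0.13  0.43  1.31]
False ins20up [-0.39  0.35  1.78  0.09  0.67  1.36]
False ins30 [-0.41  0.49  2.03  0.71  0.14  0.71]
False ins30up [-0.41  0.32  1.93  0.24  0.39  1.2 ]
True look f [-0.37  0.33  1.38 -0.    1.44 -1.7 ]
True look p [ 0.3   0.28  1.63 -0.    1.23 -1.21]
True grasp [ 0.32  0.52  1.87 -0.    0.75 -1.19]
True draw [ 0.44  0.43  2.12 -0.    0.59 -1.07]
True drawup [ 0.44  0.25  2.01 -0.    0.89 -1.07]
True regrasp [ 0.34  0.5   1.93 -0.    0.71 -1.17]
True ins0 [-0.36  0.58  1.57 -0.    0.98 -1.7 ]
True ins0up [-0.36  0.48  1.48 -0.    1.19 -1.7 ]
True ins10 [-0.38  0.52  1.73  0.04  0.72 -1.74]
True ins10up [-0.38  0.4   1.63  0.03  0.94 -1.73]
True ins20 [-0.39  0.49  1.88  0.13  0.43 -1.84]
True ins20up [-0.39  0.35  1.78  0.09  0.67 -1.79]
True ins30 [-0.41  0.49  2.03  0.71  0.14 -2.43]
True ins30up [-0.41  0.32  1.93  0.24  0.39 -1.94]
```

```bash
python3 - <<'E'
from h import *
from station import r, capture
def look(n):
    s=r.state(); c=capture("wrist")
    T=np.eye(4);T[:3,:3]=Rot.from_rotvec(s["orientation"]).as_matrix();T[:3,3]=s["position"]
    c["extrinsics"]=T@c["mount"]; pickle.dump(c,open(n+".pkl","wb")); cv2.imwrite(f"pics/{n}.png",c["frame"][:,:,::-1])
    print(n,np.round(s["position"],4),s["t"])
r.move_pose([.57,-.178,.27],list(ori(-13.6).as_rotvec())); look("wf")
r.move_pose([.50,.203,.19],list(ori(-3.4).as_rotvec())); look("wp")
E
```

```text
wf [ 0.5696 -0.1788  0.2699] 2.0
wp [0.5009 0.2022 0.1903] 3.5167
```

View pics/wf.png

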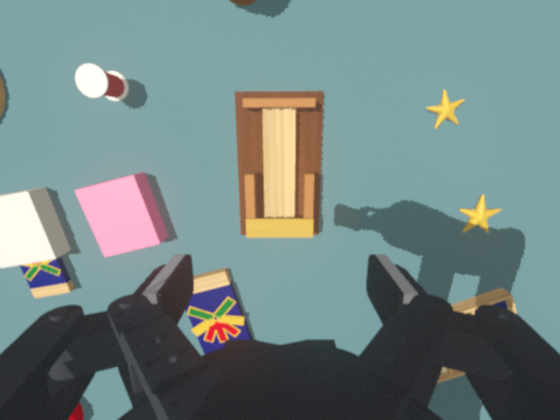

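View pics/wp.png

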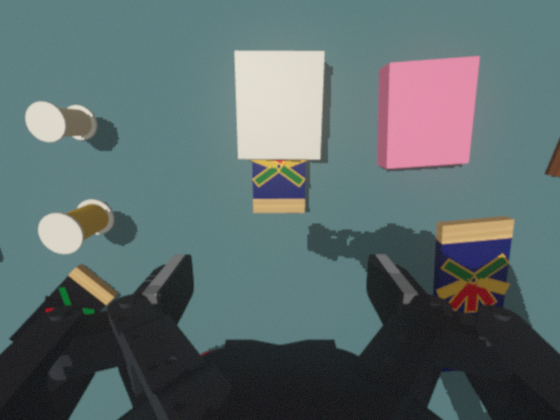

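```bash
python3 - <<'E'
from h import *
c=pickle.load(open("wp.pkl","rb"));H=hsv(c)
m=cv2.inRange(H,(0,0,170),(180,50,255)); print("roof",rect(c,big(m,(220,40,340,170)),.031))
m=cv2.inRange(H,(8,60,120),(24,160,255)); print("bare",rect(c,big(m,(240,190,320,225)),.016))
m=cv2.inRange(H,(110,80,30),(128,255,255)); print("navy",rect(c,big(m,(240,150,320,225)),.016))
c=pickle.load(open("wf.pkl","rb"));H=hsv(c)
print([H[p] for p in [(228,280),(165,280),(102,280),(165,245),(60,280)]])
m=cv2.inRange(H,(20,140,150),(32,255,255)); print("lip",rect(c,big(m,(230,205,330,245)),.043))
m=cv2.inRange(H,(80,0,0),(105,255,255)); print("board",rect(c,big(255-m,(220,80,330,250)),.005))
m=cv2.inRange(H,(14,60,150),(24,145,255)); print("floor",rect(c,big(m,(250,105,310,217)),.019))
m=cv2.inRange(H,(5,100,120),(13,255,255)); print("sill",rect(c,big(m,(236,92,324,112)),.030))
for k,roi in (("chL",(240,165,260,217)),("chR",(300,165,320,217))): print(k,rect(c,big(m,roi),.038))
E
```

```text
roof [587.83636475 196.65762329 100.29169464  84.92483521  -3.73154449]
bare [483.31622314 202.9246521   58.83540344  15.2029562   86.50901794]
navy [506.15509033 202.01774597  57.06909561  25.89225769  86.51172638]
[array([ 22, 145, 240], dtype=uint8), array([ 19,  95, 247], dtype=uint8), array([ 14, 134, 220], dtype=uint8), array([ 12, 133, 148], dtype=uint8), array([ 89,  58, 166], dtype=uint8)]
lip [ 509.82009888 -165.23266602   90.3265686    24.1526947    76.31102753]
board [ 578.78845215 -182.90213013  205.86508179  120.54434967  -13.44526672]
floor [ 589.02923584 -184.59883118  148.41534424   75.40606689  -13.6521225 ]
sill [ 664.52636719 -202.16278076  106.8026886    22.14182854   76.35111237]
chL [ 565.40606689 -138.02671814   69.39411926   24.50482559  -15.77101898]
chR [ 546.94012451 -214.71087646   68.58911896   24.5542717   -12.56961823]
```

```bash
python3 - <<'E'
from h import *
from station import r, capture, effector
o=list(ori(-3.5).as_rotvec())
effector.command_gripper(1.0,50)
r.servo_line([.484,.2035,.06],o,.2)
r.servo_line([.484,.2035,-.002],o,.12)
print(r.state()["contact_force"])
effector.command_gripper(0.0,50)
s=r.state(); print(s["grip_width"],s["contact_force"],s["position"],s["t"])
for n in ("side","top"):
    c=capture(n); cv2.imwrite(f"pics/{n}1.png",c["frame"][:,:,::-1]);pickle.dump(c,open(f"{n}1.pkl","wb"))
a=cv2.imread("pics/side1.png")[120:240,200:360]; cv2.imwrite("pics/side1z.png",cv2.resize(a,(800,600)))
E
```

```text
[ 1.44863124 -0.49522462  0.20643835]
0.6642335602504582 [0.04899917 0.11085807 3.22318902] [ 0.48473326  0.20378756 -0.00121265] 5.6333
```

View pics/side1z.png

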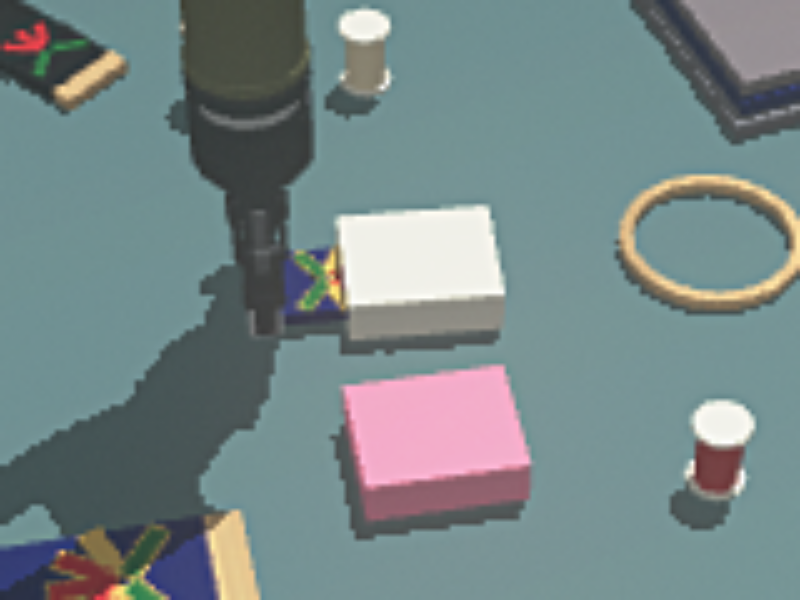

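```bash
python3 - <<'E'
from h import *
from station import r, capture, effector
o=list(ori(-3.5).as_rotvec())
u=np.array([np.cos(np.radians(-3.6)),np.sin(np.radians(-3.6)),0])
p=np.array([.484,.2035,.0005]); r.servo_line(list(p),o,.05)
p=p-u*.13; r.servo_line(list(p),o,.1)
s=r.state(); print(s["grip_width"],np.round(s["contact_force"],2),np.round(s["position"],4),s["t"])
f0=s["contact_force"][2]
for k in range(12):
    p[2]-=.001; r.servo_line(list(p),o,.02); s=r.state(); print(np.round(p[2],4),np.round(s["position"][2],4),np.round(s["contact_force"],2))
    if s["contact_force"][2]-f0>5 : break
print(s["t"])
for n in ("side","top"):
    c=capture(n); cv2.imwrite(f"pics/{n}2.png",c["frame"][:,:,::-1]);pickle.dump(c,open(f"{n}2.pkl","wb"))
a=cv2.imread("pics/side2.png")[120:240,180:340]; cv2.imwrite("pics/side2z.png",cv2.resize(a,(800,600)))
E
```

```text
0.6589542694544781 [ 0.51 -0.14 -1.94] [0.3553 0.212  0.0005] 7.4333
-0.0005 -0.0006 [-0.44 -0.1  -0.65]
-0.0015 -0.0016 [-0.37 -0.24 -0.95]
-0.0025 -0.0026 [-0.01 -0.2  -1.2 ]
-0.0035 -0.0036 [-0.76  0.07 -0.59]
-0.0045 -0.0041 [-0.29  0.01  4.6 ]
8.6833
```

View pics/side2z.png

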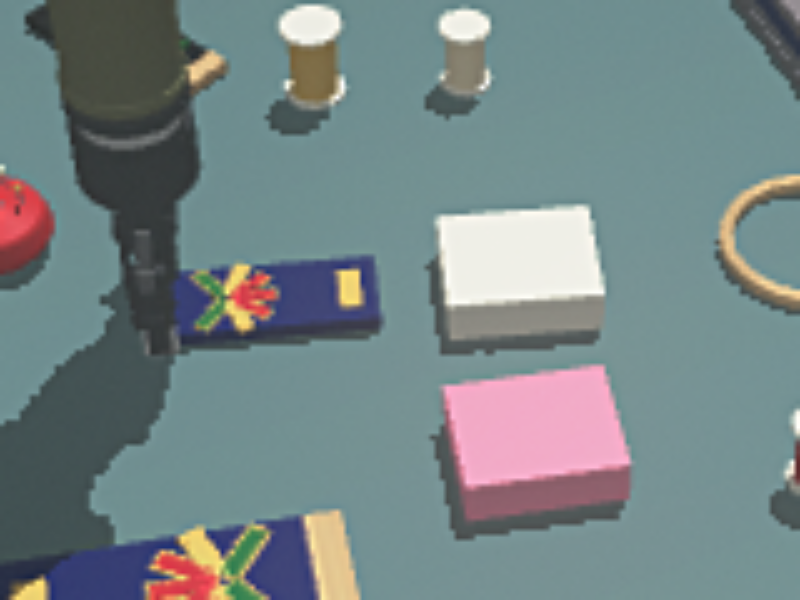

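```bash
cat >> h.py <<'E'
def look(n):
    from station import r,capture
    s=r.state(); c=capture("wrist")
    T=np.eye(4);T[:3,:3]=Rot.from_rotvec(s["orientation"]).as_matrix();T[:3,3]=s["position"]
    c["extrinsics"]=T@c["mount"]; pickle.dump(c,open(n+".pkl","wb")); cv2.imwrite(f"pics/{n}.png",c["frame"][:,:,::-1])
    return c
def ext(n,k):
    from station import capture
    c=capture(n); cv2.imwrite(f"pics/{n}{k}.png",c["frame"][:,:,::-1]);pickle.dump(c,open(f"{n}{k}.pkl","wb")); return c
def tip(c,z,x0,y0,x1,y1,T=None):
    H=hsv(c); m=cv2.inRange(H,(105,60,25),(130,255,255))|cv2.inRange(H,(8,50,100),(34,255,255))|cv2.inRange(H,(0,120,80),(8,255,255))|cv2.inRange(H,(170,120,80),(180,255,255))|cv2.inRange(H,(40,100,50),(80,255,255))
    m=cv2.morphologyEx(m,cv2.MORPH_CLOSE,np.ones((5,5)))
    return rect(c,big(m,(x0,y0,x1,y1)),z)
E
python3 - <<'E'
from h import *
from station import r, capture, effector
o=list(ori(-3.5).as_rotvec())
s=r.state(); print("grip TCP",s["position"])
effector.command_gripper(1.0)
p=[s["position"][0],s["position"][1],.05]; r.servo_line(p,o,.12)
r.move_pose([.44,.205,.17],o); look("wq"); ext("top",3); ext("side",3); print(r.state()["t"])
E
```

```text
grip TCP [ 0.35435108  0.21172796 -0.004152  ]
10.5833
```

View pics/wq.png

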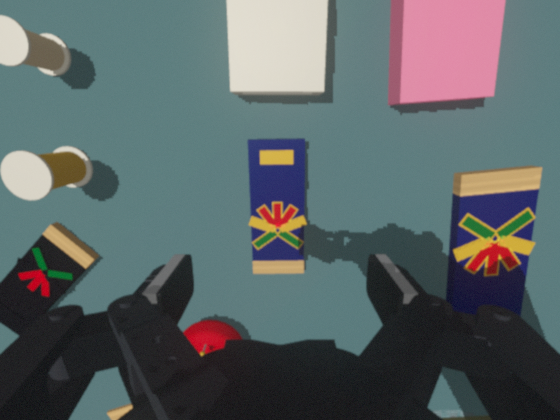

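View pics/side3.png

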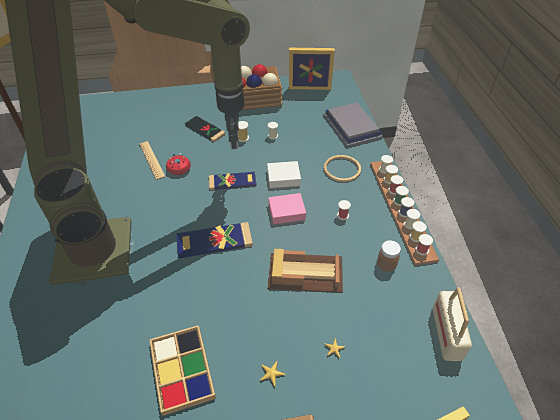

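View pics/top3.png

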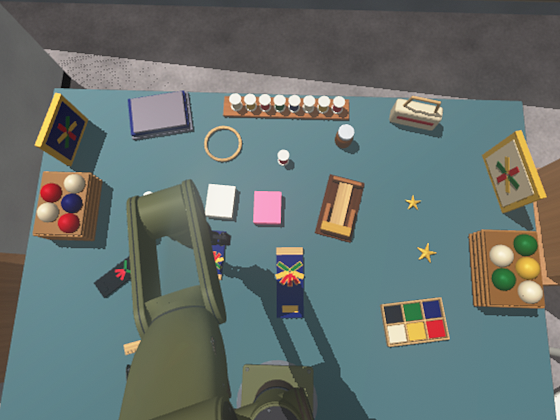

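```bash
python3 - <<'E'
from h import *
c=pickle.load(open("wq.pkl","rb")); print("w",tip(c,.010,235,120,320,285))
c=pickle.load(open("side3.pkl","rb")); print("s",tip(c,.010,200,165,262,195))
c=pickle.load(open("top3.pkl","rb")); H=hsv(c); print("board top",rect(c,big(255-cv2.inRange(H,(85,0,0),(105,255,255)),(310,165,370,245)),.005))
c=pickle.load(open("side3.pkl","rb"));H=hsv(c)
m=cv2.inRange(H,(20,100,150),(30,255,255)); print("lip s",rect(c,big(m,(262,240,295,300)),.043))
E
```

```text
w [419.91333008 207.68075562 150.9921875   63.38790894  -2.41429138]
s [420.96762085 205.9989624  150.3690033   70.14943695  -2.55314636]
board top [ 581.60693359 -180.15403748  201.10127258  117.03901672  -13.52415466]
lip s [ 509.25808716 -162.43313599   86.33737946   25.35126686   76.99675751]
```

```bash
python3 - <<'E'
from h import *
c=pickle.load(open("wq.pkl","rb")); H=hsv(c)
def sub(c,m,rows):
    L=[];R=[]
    for v in rows:
        xs=np.where(m[v])[0]; L.append(onplane(c,xs[0]-.5,v,.01));R.append(onplane(c,xs[-1]+.5,v,.01))
    return np.array(L),np.array(R)
m=cv2.inRange(H,(105,60,25),(130,255,255)); m[:,:235]=0;m[:,320:]=0
L,R=sub(c,m,range(172,205)); print(np.linalg.norm(L-R,axis=1).mean(), ((L+R)/2).mean(0))
for E in(L,R): print(np.degrees(np.polyfit(E[:,0],E[:,1],1)[0]))
H0=H[200,240:320]; print([tuple(x) for x in H0[:14]])
m2=cv2.inRange(H,(8,50,100),(24,160,255));m2[:,:235]=0;m2[:,320:]=0;m2[:255]=0;m2[280:]=0; print("bare",rect(c,big(m2,(235,255,320,280)),.01))
c=pickle.load(open("side3.pkl","rb"));H=hsv(c)
m=cv2.inRange(H,(8,50,150),(24,160,255)); print("s bare",rect(c,big(m,(203,170,218,192)),.01))
m=cv2.inRange(H,(105,60,25),(130,255,255)); print("s navy",rect(c,big(m,(203,168,262,192)),.01))
E
```

```text
0.059135271334098675 [0.44432078 0.20582307 0.01      ]
-2.695158832018024
-3.3279699780585603
[(np.uint8(91), np.uint8(63), np.uint8(126)), (np.uint8(90), np.uint8(63), np.uint8(126)), (np.uint8(92), np.uint8(62), np.uint8(128)), (np.uint8(92), np.uint8(62), np.uint8(128)), (np.uint8(91), np.uint8(61), np.uint8(126)), (np.uint8(92), np.uint8(64), np.uint8(127)), (np.uint8(90), np.uint8(59), np.uint8(125)), (np.uint8(91), np.uint8(59), np.uint8(125)), (np.uint8(92), np.uint8(60), np.uint8(127)), (np.uint8(96), np.uint8(70), np.uint8(124)), (np.uint8(109), np.uint8(111), np.uint8(113)), (np.uint8(116), np.uint8(148), np.uint8(107)), (np.uint8(118), np.uint8(156), np.uint8(106)), (np.uint8(118), np.uint8(157), np.uint8(107))]
bare [352.55279541 210.40808105  59.11445618  16.31357765  87.80031586]
s bare [353.02191162 213.3959198   56.48212814  12.97607231  85.793396  ]
s navy [429.04092407 205.0562439  134.10688782  69.16609192  -2.64719391]
```

```bash
cat >> h.py <<'E'
PY=-13.6; PC=np.array([.5823,-.1817,.019]); G=np.array([.035,0,-.008])
def tcp(xb,zb,th,g=None,pc=None,dy=0.,dyaw=0.):
    g=G if g is None else g; pc=PC if pc is None else pc
    t=np.radians(th); B=np.array([xb,zb])/1000
    c=B+.075*np.array([np.cos(t),np.sin(t)])+.005*np.array([-np.sin(t),np.cos(t)])
    P=pc+Rot.from_euler('z',PY,degrees=True).apply([c[0],dy/1000,c[1]])
    O=Rot.from_euler('z',PY+dyaw,degrees=True)*Rot.from_euler('y',-th,degrees=True)
    return list(P+O.apply(g)), list(ori(PY+dyaw,th).as_rotvec())
E
python3 - <<'E'
from h import *
from station import r, effector, solver
for a in [(-50,70,18),(-52,6,18),(-70,3,18),(-72,1,9),(-75,0,0)]: print(a,np.round(solver.ik(*tcp(*a)),2))
o=list(ori(-3.1).as_rotvec()); u=np.array([np.cos(np.radians(-3.1)),np.sin(np.radians(-3.1)),0])
p=np.array([.420,.2079,0])+.035*u
r.servo_line([p[0],p[1],.05],o,.2); r.servo_line([p[0],p[1],-.003],o,.12)
effector.command_gripper(0.0,60)
s=r.state(); print(s["grip_width"],np.round(s["contact_force"],2),np.round(s["position"],4),s["t"])
r.servo_line([p[0],p[1],.12],o,.2)
s=r.state(); print(s["grip_width"],np.round(s["contact_force"],2),np.round(s["position"],4),s["t"])
ext("side",4); look("wr")
a=cv2.imread("pics/side4.png")[100:220,180:340]; cv2.imwrite("pics/side4z.png",cv2.resize(a,(800,600)))
E
```

```text
(-50, 70, 18) [-0.39  0.4   1.73  0.07  0.7   1.38]
(-52, 6, 18) [-0.39  0.49  1.79  0.09  0.55  1.35]
(-70, 3, 18) [-0.39  0.47  1.84  0.1   0.52  1.34]
(-72, 1, 9) [-0.38  0.54  1.71  0.03  0.74  1.41]
(-75, 0, 0) [-0.36  0.61  1.59  0.    0.94  1.44]
0.6550243290398715 [-1.34 -0.    8.07] [ 0.4557  0.2063 -0.0016] 12.3333
0.6531697365870601 [-0.49 -0.46 -1.4 ] [0.4542 0.2057 0.1194] 13.1
```

View pics/side4z.png

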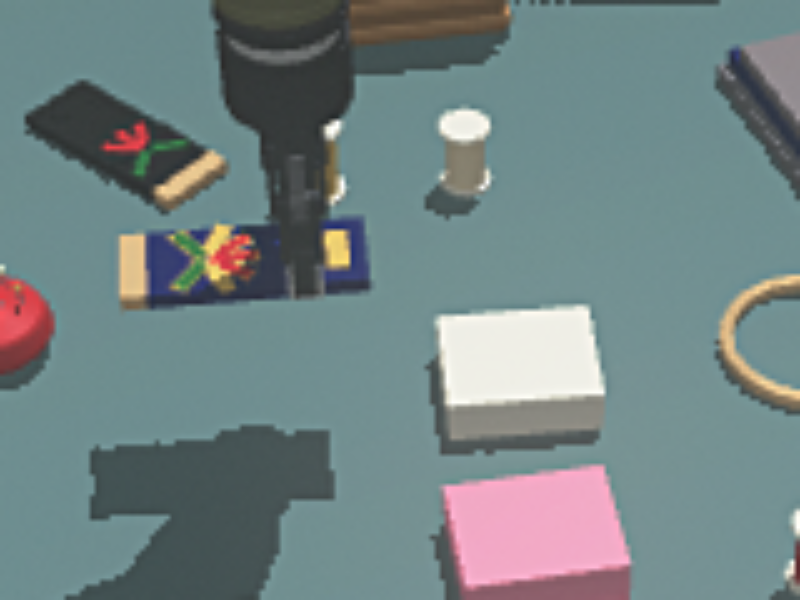

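View pics/wr.png

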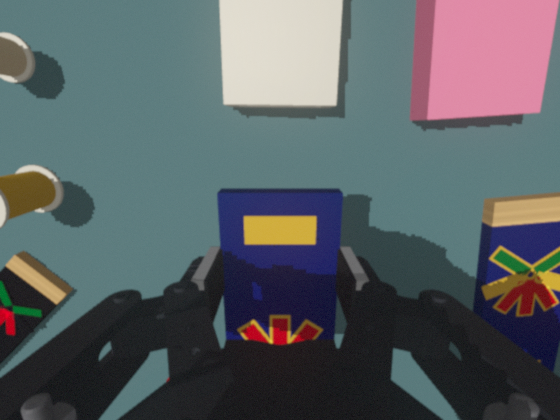

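```bash
python3 - <<'E'
from h import *
c=pickle.load(open("wr.pkl","rb")); M=c["mount"];D=c["depth"];K=c["intrinsics"]
P=[]
for v in range(194,330,4):
    for u in range(235,326,4):
        d=D[v,u]
        if d>0: P.append((M@np.append(d*np.linalg.solve(K,[u,v,1]),1))[:3])
P=np.array(P);print(len(P)); A=np.c_[P[:,:2],np.ones(len(P))]
k,*_=np.linalg.lstsq(A,P[:,2],rcond=None); res=P[:,2]-A@k;print(k,res.std(),P.min(0),P.max(0)); 
s=pickle.load(open("side4.pkl","rb"));D=s["depth"];W=[]
for v in range(146,160):
    for u in range(205,254):
        if D[v,u]>0:
            o,d=ray(s,u,v);w=o+d*D[v,u]
            if .1<w[2]<.15:W.append(w)
W=np.array(W);print(len(W))
A=np.c_[W[:,:2],np.ones(len(W))]
for _ in range(4):
    k,*_=np.linalg.lstsq(A,W[:,2],rcond=None);r=np.abs(W[:,2]-A@k);g=r<max(.003,2*np.median(r));W=W[g];A=A[g]
print(k,len(W),W.min(0),W.max(0), "z at bare",A[0]@k*0+k@[.345,.21,1],"z grip",k@[.455,.205,1])
print("rect",tip(s,.129,195,140,262,163))
E
```

```text
778
[-0.00558242  0.0003176  -0.01215296] 0.0006497608172566529 [-0.0333257  -0.02263349 -0.01425281] [ 0.03901669  0.02391072 -0.01011477]
585
[0.00435702 0.00441004 0.12922441] 420 [0.34684648 0.16665155 0.12875228] [0.49319683 0.2420731  0.13501101] z at bare 0.13165368777546654 z grip 0.13211091016627005
rect [394.32675171 221.66117859  97.98043823  96.64012146  86.52127838]
```

```bash
sed -i 's/G=np.array(\[.035,0,-.008\])/G=np.array([.035,0,-.0068])/' h.py; python3 - <<'E'
from h import *
from station import r
r.move_pose(*tcp(-50,90,0)) 
r.servo_line(*tcp(-50,45,18),.15)
s=r.state(); print(s["grip_width"],np.round(s["contact_force"],2),s["t"])
ext("side",5); ext("top",5)
a=cv2.imread("pics/side5.png")[190:310,230:390]; b=cv2.imread("pics/top5.png")[150:270,260:420]
cv2.imwrite("pics/z5.png",np.hstack([cv2.resize(a,(400,300),interpolation=2),cv2.resize(b,(400,300),interpolation=2)]))
E
```

```text
0.6568469121796201 [ 0.4  -0.03 -0.56] 15.4
```

View pics/z5.png

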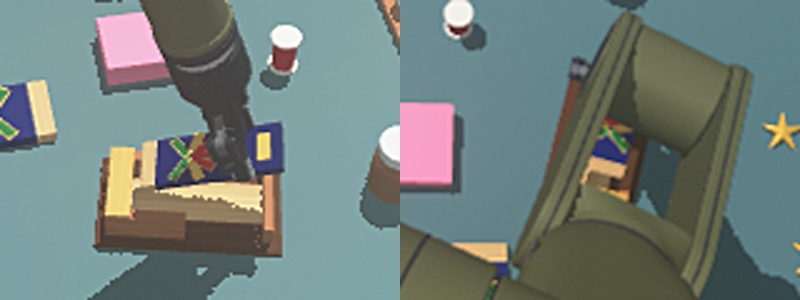

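```bash
python3 - <<'E'
from h import *
from station import r
f0=r.state()["contact_force"]
def go(*a,v=.08):
    r.servo_line(*tcp(*a),v); s=r.state(); f=s["contact_force"]-f0
    print(a,np.round(f,1),round(s["t"],2),round(float(s["grip_width"]),3)); return np.abs(f).max()<8
ok=True
for a in [(-51,20,18),(-52,10,18),(-52,5,18),(-58,4,18),(-64,3.5,18),(-70,3,18)]:
    if not go(*a): print("STOP");break
ext("side",6)
a=cv2.imread("pics/side6.png")[210:310,240:370]; cv2.imwrite("pics/z6.png",cv2.resize(a,(780,600),interpolation=2))
E
```

```text
(-51, 20, 18) [-0.6  0.3 -0.8] 15.97 0.652
(-52, 10, 18) [-0.2 -0.3 -0.8] 16.24 0.654
(-52, 5, 18) [-1.8 -0.  -0.9] 16.49 0.653
(-58, 4, 18) [-1.3  0.3 -0.8] 16.74 0.657
(-64, 3.5, 18) [-1.5  0.4 -0.7] 16.99 0.656
(-70, 3, 18) [-0.7  0.4 -0. ] 17.24 0.658
```

View pics/z6.png

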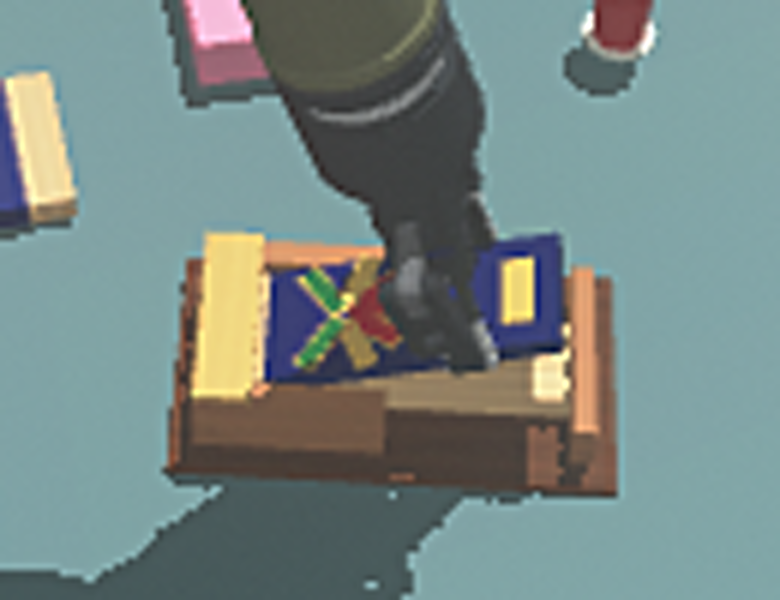

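```bash
python3 - <<'E'
from h import *
from station import r
f0=r.state()["contact_force"]
def go(*a,v=.04):
    r.servo_line(*tcp(*a),v); s=r.state(); f=s["contact_force"]-f0
    print(a,np.round(f,1),round(s["t"],2),round(float(s["grip_width"]),3)); return np.abs(f).max()<8
for a in [(-71.5,3,15),(-72.5,2.5,12),(-73.5,2.5,9),(-74,2,6),(-74.5,2,3),(-75,2,1),(-75,1.5,0.5)]:
    if not go(*a): print("STOP");break
ext("side",7)
a=cv2.imread("pics/side7.png")[210:310,240:370]; cv2.imwrite("pics/z7.png",cv2.resize(a,(780,600),interpolation=2))
E
```

```text
(-71.5, 3, 15) [ 0.6 -0.2 -0.5] 17.58 0.656
(-72.5, 2.5, 12) [0.4 0.3 0.8] 17.88 0.657
(-73.5, 2.5, 9) [0.8 0.6 0.5] 18.18 0.656
(-74, 2, 6) [-0.5 -0.   0.4] 18.48 0.656
(-74.5, 2, 3) [0.5 1.6 1.5] 18.77 0.656
(-75, 2, 1) [-0.4 -0.3  0.3] 19.02 0.658
(-75, 1.5, 0.5) [ 0.1  0.1 -0.5] 19.27 0.659
```

View pics/z7.png

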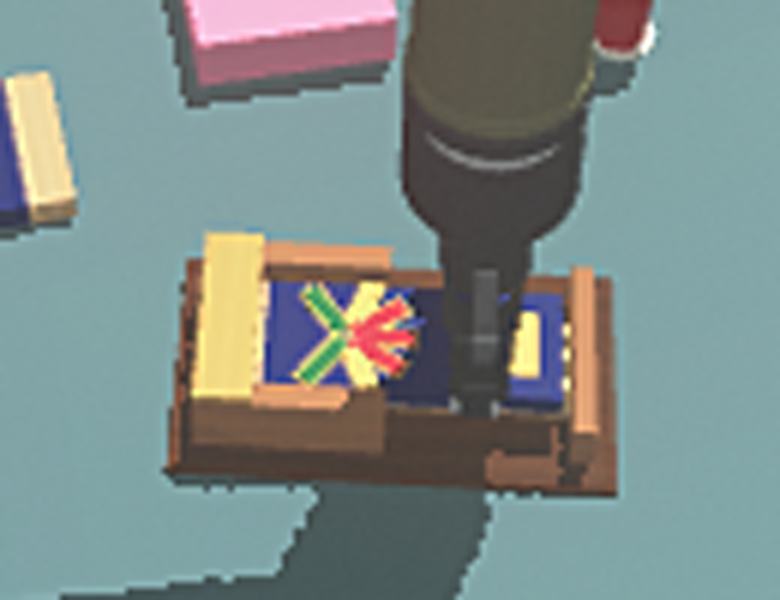

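```bash
python3 - <<'E'
from h import *
from station import r
f0=r.state()["contact_force"]
z=1.5
for i in range(10):
    z-=.5; r.servo_line(*tcp(-75,z,0),.02); r.wait(.1); s=r.state(); f=s["contact_force"]-f0
    print(z,np.round(f,1),round(s["t"],2),np.round(s["position"][2]-tcp(-75,z,0)[0][2],4))
    if abs(f[2])>4: break
ext("side",8)
E
```

```text
1.0 [ 1.   0.3 -1.8] 19.68 -0.0001
0.5 [ 0.8 -0.  -1.4] 20.02 0.0
0.0 [0.5 1.2 2.4] 20.38 0.0003
-0.5 [-0.9  0.3  4.9] 20.73 0.0008
```

```bash
python3 - <<'E'
from h import *
from station import r,effector
effector.command_gripper(1.0); r.wait(.2)
p,o=tcp(-75,0,0); r.servo_line([p[0],p[1],p[2]+.1],o,.12)
r.servo_line([p[0]-.03,p[1]+.005,p[2]+.23],o,.2); r.wait(.2)
print(r.state()["t"]); look("wz"); ext("side",9)
a=cv2.imread("pics/side9.png")[210:310,240:370]; cv2.imwrite("pics/z9.png",cv2.resize(a,(780,600),interpolation=2))
E
```

```text
23.3833
```

View pics/z9.png

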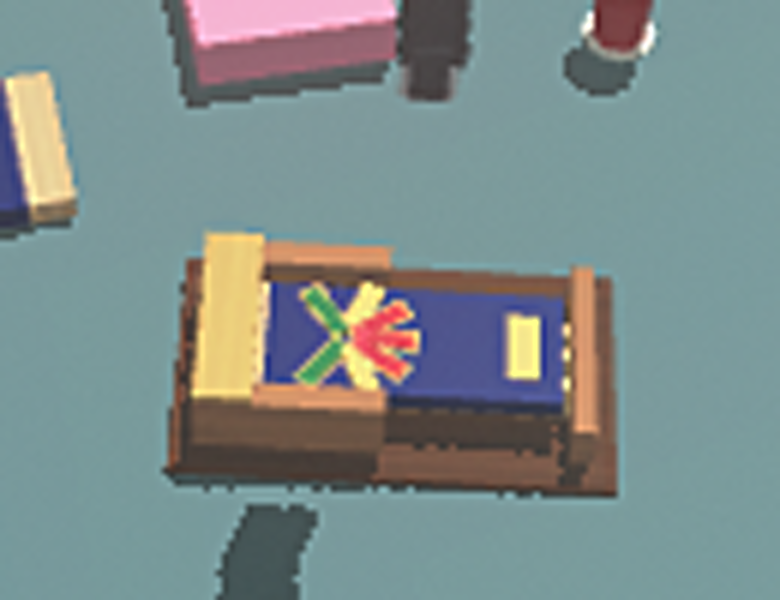

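View pics/wz.png

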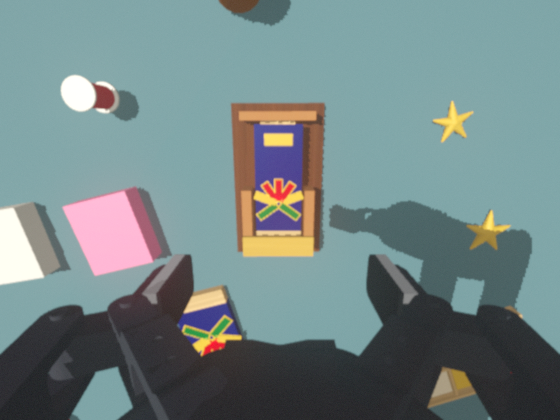

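```bash
python3 - <<'E'
from h import *
from station import workorder
for n,roi in (("side9",(284,257,334,275)),("wz",(258,126,300,232))):
    c=pickle.load(open(n+".pkl","rb"));D=c["depth"];H=hsv(c);m=cv2.inRange(H,(105,60,25),(130,255,255));W=[]
    for v in range(roi[1],roi[3]):
        for u in range(roi[0],roi[2]):
            if D[v,u]>0 and m[v,u]: o,d=ray(c,u,v);W.append(o+d*D[v,u])
    W=np.array(W);L=(Rot.from_euler('z',-PY,degrees=True)).apply(W-PC)
    k,*_=np.linalg.lstsq(np.c_[L[:,:2],np.ones(len(L))],L[:,2],rcond=None);print(n,"slopes deg",np.degrees(k[:2]),"top above floor mm",1000*k[2],"x range",L[:,0].min(),L[:,0].max())
for n in("top","side"):
    a=pickle.load(open(n+"0.pkl","rb"))["frame"].astype(int)
b=pickle.load(open("side9.pkl","rb"))["frame"].astype(int); d=(np.abs(a-b).sum(2)>90).astype(np.uint8)
for nm,(x0,y0,x1,y1) in dict(star1=(258,358,290,388),star2=(322,336,350,360),red=(335,198,355,224),gold=(232,118,250,145),cream=(264,120,282,142)).items(): print(nm,d[y0:y1,x0:x1].sum())
workorder.hand_in()
E
```

```text
side9 slopes deg [ 0.0580727  -0.23595542] top above floor mm 10.463131359814634 x range -0.05888640312933087 0.07392485943319285
wz slopes deg [-0.04177873 -0.08435064] top above floor mm 10.459960608081525 x range -0.058024953641079534 0.0720503876757608
star1 446
star2 0
red 0
gold 0
cream 0
the job is handed in; nothing more can be done
```

```bash
python3 - <<'E'
import cv2,numpy as np
a,b=[cv2.resize(cv2.imread(f"pics/side{k}.png")[340:410,230:370],(400,200)) for k in(0,9)]
cv2.imwrite("pics/cmp.png",np.hstack([a,b]))
E
```

```text
(no output)
```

View pics/cmp.png

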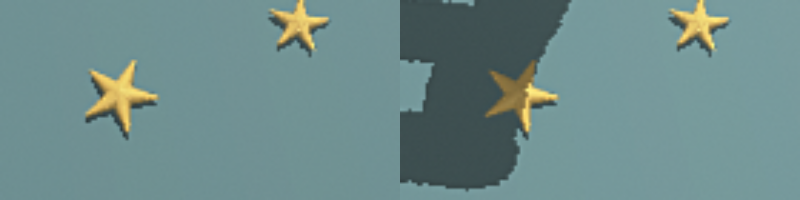

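The plaque is flat and face up in the display frame, released, and the job is handed in at about 23 s of the 48 s allowed.

- **Sequence:** I gripped the plaque by its bare end, drew it 130 mm out of the white holder and laid it on the table. I took it again by its other half, tilted it 18° to hook the bare end under the brass lip, and lowered it in small steps until I felt light contact of about 5 N. Then I let go and backed off.
- **Final checks:** The plaque's slope was under 0.3° in both the side and wrist views. Its top measured 10.5 mm above the pocket floor; about 10 mm was expected. Its bare end is under the lip and its other end stops about 5 mm short of the sill.
- **Spools and stars:** The spools and one star showed no change in the side picture. The other star tripped the difference check, but the pictures show only the arm's shadow on it; it has not moved.
- **Blemishes:**
  - The fingertips touched the table at both the lay-down and the second grasp. The highest force I read was about 8 N, at the second grasp.
  - When I laid the plaque down, its gripped end was probably about 3 mm above the table as I let go.
  - The camera views disagreed by about 2–3 mm sideways. I corrected for that using the known position of the plaque in the gripper.

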